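# Gauge a printed sleeve, then show its bore to the inspection camera

## Robot

A 7-joint arm with a two-finger parallel gripper is mounted at the origin on the work surface. World frame = base frame: x ahead of the robot, y to its left, z up, the work surface at z = 0. Lengths are in m, angles in rad, forces in N, time in s.
With the tool pointing down it reaches from about 0.4 to 0.925 m from the base axis. Payload 5.6 kg.
Tool frame: the origin (TCP) lies at the very end of the fingers, on their centre line; the grasp point (between the pads) lies 19 mm behind it; z points along the fingers, y is the line along which they close (so a half turn about z gives the same grasp; the last joint's range is limited). The gripper opens to 85 mm and grips with 20 to 120 N. Pads are 22 mm wide; open, the fingers measure 114 mm over their backs; the gripper's body (76 mm by 85 mm) begins 54 mm behind the grasp point. The pads swing forward as they close: fully open they stand 13 mm farther back than shut.
Start: joints at [1.261, 0.468, -0.012, 1.603, 0.006, 1.071, -0.056], TCP at [0.171, -0.627, 0.231] pointing down, gripper open.
Joint ranges: [-2.53, 2.53], [-0.31, 2.02], [-1.57, 1.55], [0.28, 2.44], [-1.29, 4.43], [0.15, 1.84], [-2.92, 2.92]. Speed limits (rad/s): [2.57, 2.57, 3.14, 3.14, 3.14, 3.14, 3.14].

## Interface

Orientations are given as a unit quaternion [x, y, z, w].
In Python, from cell import r, imaging gives the robot as it stands.
- The arm moves only by the tool drive_tool, never from a script. Its argument "motion" is a list of rows, each a list of 3 entries, a list of its own where there are three numbers: the shift along the world's x, y, z in units of 0.06 m (1.0 is 0.06 m), then the turn, a rotation vector about the world's x, y, z in units of 1.5 rad (1.0 is 1.5 rad), then the closure, from 0 (fully open) to 1 (shut). A call has 1 to 10 rows; each row shifts and turns the commanded pose from where the row before left it; what a row does not reach is not made up. A row lasts 1/8 s, in which the tool goes at most 62.5 mm and 10.7 degrees, less where a joint would pass 70% of its speed; a pose out of reach is approached as far as the arm can. A call with a number of a shift or a turn outside -1 to 1 is refused whole. A call with a gripper value outside its range is refused whole. The fingers move at their own pace and stop on an object; "newtons" is the grip in N (left out, the last holds). Time passes only in rows, so rows that do not move let the fingers close. It gives the time, the measured TCP pose, the force, the opening and the grip force at its end, in the units of the state.
- r.state(): the state, without advancing time (a new reading comes with each control period).
- imaging.grab_frame(name): name is "scene" or "top" or "wrist"; returns a dict with "pixels" (400x640x3 uint8, red, green, blue), "range_z" (400x640 float32, m along the optical axis (not along the pixel's ray), 0 where there is no reading), "K" (3x3 intrinsics, pixels), "R" (3x3) and "t" (3): a world point X has camera coordinates R X + t. Camera axes: x right, y down, z forward; pixel columns grow to the right and rows downward; lengths in m; the calibration is good to about 2 mm. A picture is of the moment at which its call begins.
- r.finish_job(): hands the job in; it is judged then, once.
The state is a dict: "clock": time; "joint_pos": joint angles; "qd": joint speeds; "joint_efforts": joint torques, N m; "tcp_pos": TCP position; "eef_rot": TCP orientation; "ft_force": force on the tool from outside, world axes, zero at the start; "torque": the same for the moment, N m; "width": opening from 0.0 (shut) to 1.0 (fully open); "finger_force": force on a finger pad.
Only numpy, scipy, OpenCV 4.12 (cv2) and the standard library are available. Lean on these libraries where they do the work, as an engineer would, in place of code of your own. Each camera call takes 0.05 s, during which the arm holds its last target. There are 200 camera calls.

## Task

Slide the orange flanged sleeve, flange down, fully home over the steel gauge pin to test its fit and let go of it there for a moment. Then draw it off the pin and tilt it so that its bore looks straight into the lens of the white inspection camera, flange end towards the lens and about 6 cm in front of it, and finish while still holding it raised there, touching nothing but the gripper. Leave the grey sleeve, the wrench and the jar where they are and do not touch the camera.

Things in the scene. Friction and masses are not known exactly. Their poses are not given: they have to be found in the camera images.
- sleeve: Orange plastic flanged sleeve (40-85 g), 80 mm long: tube of outer diameter 34 mm, straight through bore 19 mm, at its lower end a flange of diameter 48 mm, 8 mm thick. Starts standing on the bench, flange down. Origin: on the bore's axis in the flange's end face; z runs along the bore from flange end to plain end. Yaw is meaningless (round).
- sleeve_top (a point): Centre of the orange sleeve's plain end, on the bore's axis, 80 mm along z from its origin.
- gauge: Fixed gauge: upright steel pin, diameter 16 mm, on a dark round foot (diameter 72 mm, 10 mm thick). The pin is straight up to 65 mm above the bench, then a cone narrows to 6 mm at 83 mm. Origin: bench level under the pin's axis; z up. Fully home, the sleeve's flange rests on the foot (origin 10 mm up). It has 1.5 mm play all round and falls home once past the nose.
- cam: Fixed inspection camera's stand: black foot 90 x 80 mm, 14 mm thick, two aluminium cheeks up to 89 mm; between them a white barrel (diameter 38 mm, 87 mm long, blue band near the lens) tilts stiffly about an axis 78 mm above the bench. Origin: bench level under that axis; the lens leans to its -x side, roughly towards the robot.
- lens (a point): Centre of the camera's lens, in the barrel's front face, 45 mm from the tilt axis, about 110 mm above the bench. Its z axis is the viewing direction, pointing out of the lens, up and roughly back towards the robot, 30 to 46 degrees from vertical (differs from run to run).
- small_sleeve: Bystander: a grey flanged sleeve 60 mm tall standing flange down (tube diameter 29 mm, flange 40 mm, bore 13 mm, too narrow for the pin). Origin: centre of its underside. Leave it alone.
- wrench: Bystander: a steel wrench 150 mm long lying flat on the bench. Leave it alone.
- jar: Bystander: a small jar with a red cap, diameter 44 mm, 70 mm tall, standing. Origin: centre of its underside. Leave it alone.

How it is judged:
On the way, in this order (a step that is already met when the one before it is completed fails the run):
1. the orange sleeve sits fully home over the gauge pin, upright, flange on the foot, and is let go (z of sleeve in the frame of gauge below 0.013 m and horizontal distance between sleeve and gauge below 0.004 m and angle between sleeve's own z axis and vertical below 0.06 rad and z of sleeve_top in the frame of gauge above 0.08 m and contact force between sleeve and the fingers below 0.05 N), for 0.2 s.
2. the sleeve is drawn right off the pin in the gripper (height (world z) of sleeve above 0.085 m and contact force between sleeve and the fingers above 0.5 N), for 0.1 s.
At the end, for the whole second after the job is handed in: Sleeve still gripped, at rest, flange end over 100 mm up, 35-90 mm before the lens and within 16 mm of its axis in the lens's x and y, bore within 0.22 rad of that axis, plain end farther off; camera untouched (lens within 12 mm); grey sleeve, wrench, jar within 30 mm, the upright ones upright (contact force between sleeve and the fingers above 0.5 N and height (world z) of sleeve above 0.1 m and angle between the z axis of sleeve and the z axis of lens, either way round below 0.22 rad and x of sleeve in the frame of lens between -0.016 and 0.016 m and y of sleeve in the frame of lens between -0.016 and 0.016 m and z of sleeve in the frame of lens between 0.035 and 0.09 m and z of sleeve_top in the frame of lens above 0.1 m and contact force between each of sleeve, the arm, the fingers and cam below 0.05 N and contact force between sleeve and gauge below 0.05 N and contact force between sleeve and small_sleeve below 0.05 N and linear speed of sleeve below 0.02 m/s and distance of each of small_sleeve, wrench, jar from where it was at the start of the episode below 0.03 m and angle between each of small_sleeve, jar's own z axis and vertical below 0.2 rad and distance of lens from where it was at the start of the episode below 0.012 m); the arm keeps its last pose, push and grip.
It fails at once if the grey sleeve, the wrench or the jar is moved or tipped (not (distance of small_sleeve from where it was at the start of the episode below 0.03 m) or not (distance of wrench from where it was at the start of the episode below 0.03 m) or not (distance of jar from where it was at the start of the episode below 0.03 m) or not (angle between small_sleeve's own z axis and vertical below 0.2 rad) or not (angle between jar's own z axis and vertical below 0.2 rad)).
It fails at once if the camera is touched, shifted or turned (not (distance of lens from where it was at the start of the episode below 0.012 m) or contact force between any of sleeve, the arm, the fingers and cam above 1 N).
It also fails if it takes over 51 s, if anything falls off the work surface, if the arm or the gripper's body presses on something with over 40 N, if the wrist force passes 120 N, or if a joint passes its speed limit or range.

## Working session

There is one attempt and no reset: what is moved stays moved. The work goes in short steps, Python scripts to look and compute and a tool call to move; the robot and the scene stay as the last step left them, time stands still between calls to the robot, and variables do not carry over. Pictures are saved under pics/ and viewed, at most 10 in all, crops included, and the job is handed in when it is done.

Besides the shell and the picture viewer there is one more tool, called after "Request:" as name(argument=value, ...), one argument or row to a line, values as JSON. drive_tool: Moves the arm, as the interface text tells. Shifts and turns lie within -1 to 1; 1 stands for 0.06 m of shift or 1.5 rad of turn. Its arguments: {"type":"object","properties":{"motion":{"type":"array"},"newtons":{"type":"number"}},"required":["motion"]}

```bash
mkdir -p pics; ls
python3 - <<'E'
from cell import r, imaging
import cv2,numpy as np
s=r.state(); print(s)
for n in ("scene","top"):
    f=imaging.grab_frame(n); np.savez(f"pics/{n}0.npz",**f)
    cv2.imwrite(f"pics/{n}0.png",f["pixels"][:,:,::-1]); print(n,f["K"].tolist(),f["R"].tolist(),f["t"].tolist())
E
```

```text
pics
{'clock': 0.0, 'joint_pos': array([ 1.26102019,  0.46836966, -0.01156066,  1.60365596,  0.00598232,
        1.07137929, -0.05626218]), 'qd': array([-0.00066618, -0.00018815,  0.00036963, -0.0010538 ,  0.00038954,
        0.00037124, -0.00073975]), 'joint_efforts': array([-2.61577861e-04, -5.32383728e+01,  2.11275753e-02, -2.51305121e+01,
        1.13435491e-02,  7.63409247e-03,  1.69603521e-06]), 'tcp_pos': array([ 0.17111862, -0.62648351,  0.23032979]), 'eef_rot': array([ 9.91121396e-01,  1.32957090e-01, -1.81187014e-04, -8.70391676e-04]), 'ft_force': array([ 0.65884821,  0.365759  , -0.33250866]), 'torque': array([ 0.02010872,  0.02549566, -0.0056516 ]), 'finger_force': 0.0, 'width': 0.999986209525061}
scene [[445.2293626530928, 0.0, 315.1190580706183], [0.0, 445.2293626530928, 200.53288912516473], [0.0, 0.0, 1.0]] [[0.1782440265374474, 0.9839782195774761, -0.003991290625606119], [0.7743814086610322, -0.14277662540211283, -0.6163994396160175], [-0.6070934861484459, 0.10677873681555268, -0.7874235203752816]] [-0.11639909198863428, -0.4040729009453678, 1.483884627827597]
top [[390.0470495399587, 0.0, 316.7194140804871], [0.0, 390.0470495399587, 192.80888101377934], [0.0, 0.0, 1.0]] [[-0.0007946139837164215, -0.9997287079251951, -0.023278297593183218], [-0.9956144606830831, 0.0029685528569728596, -0.09350418906481875], [0.09354792497619012, 0.023101909967690463, -0.9953467172239501]] [0.03147379344151746, 0.6290860400907827, 1.0853726400256336]
```

View pics/scene0.png

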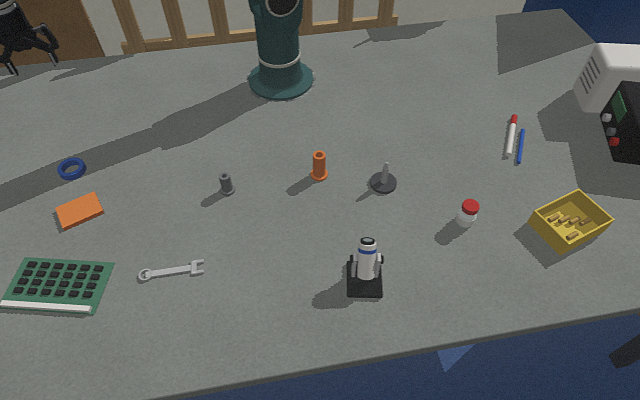

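View pics/top0.png

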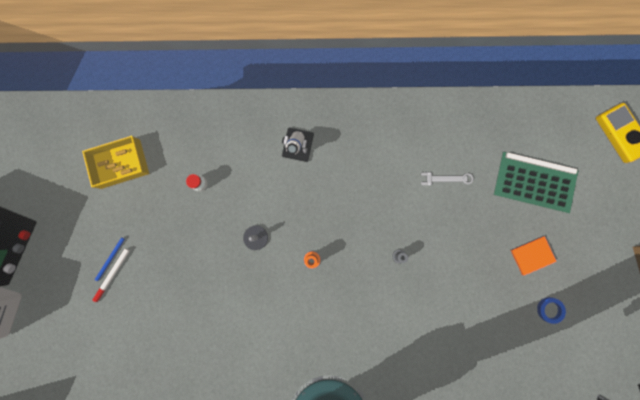

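The scene view shows the orange sleeve at (319,165), gauge at (384,178), camera at (366,260), jar at (468,213), grey sleeve at (226,184) and wrench at (172,271). In the top view they are at (312,260), (256,237), (296,144), (195,182), (401,256) and (447,179).

```bash
cat > h.py <<'E'
import numpy as np
from scipy.optimize import least_squares
def cloud(f):
    K,R,t,d=f["K"],f["R"],f["t"],f["range_z"]
    v,u=np.mgrid[:400,:640]; c=np.stack([(u-K[0,2])/K[0,0]*d,(v-K[1,2])/K[1,1]*d,d],-1)
    P=(c-t)@R; P[d<=0]=np.nan; return P
def pix(f,u,v,z): # ray to plane z
    K,R,t=f["K"],f["R"],f["t"]; C=-R.T@t; d=R.T@np.array([(u-K[0,2])/K[0,0],(v-K[1,2])/K[1,1],1]); return C+d*(z-C[2])/d[2]
def tri(f,a,g,b):
    rows=[];o=[]
    for F,(u,v) in((f,a),(g,b)):
        K,R,t=F["K"],F["R"],F["t"];C=-R.T@t;d=R.T@np.array([(u-K[0,2])/K[0,0],(v-K[1,2])/K[1,1],1]);d/=np.linalg.norm(d)
        M=np.eye(3)-np.outer(d,d);rows.append(M);o.append(M@C)
    return np.linalg.lstsq(np.vstack(rows),np.hstack(o),rcond=None)[0]
def cyl(P,rad,p0,a0):
    "fit cylinder axis of known radius: point p (z or along fixed), dir a"
    def un(x):
        a=np.array([a0[0]+x[2],a0[1]+x[3],a0[2]]);return np.array([p0[0]+x[0],p0[1]+x[1],p0[2]]),a/np.linalg.norm(a)
    res=lambda x:(lambda p,a:np.linalg.norm(np.cross(P-p,a),axis=1)-rad)(*un(x))
    s=least_squares(res,np.zeros(4),loss="soft_l1",f_scale=.001);return *un(s.x),np.median(abs(res(s.x)))
E
python3 - <<'E'
import numpy as np,cv2
from h import *
F={n:dict(np.load(f"pics/{n}0.npz")) for n in("scene","top")}
for n,f in F.items():
    P=cloud(f); ok=np.nan_to_num(P[...,2],nan=0)
    b=P[100:380:20,150:450:30].reshape(-1,3); print(n,"bench z",np.nanmedian(b[:,2]))
    m=((ok>.006)&(ok<.3)&(P[...,0]>.3)&(P[...,0]<.95)&(abs(P[...,1])<.45)).astype(np.uint8)
    k,l,s,c=cv2.connectedComponentsWithStats(m)
    for i in range(1,k):
        if s[i,4]<15: continue
        Q=P[l==i]; print(s[i],Q.min(0).round(3),Q.max(0).round(3),np.median(Q,0).round(3))
    for nm,(u,v) in dict(scene=dict(sl=(319,158),g=(385,167),cam=(367,250)),top=dict(sl=(312,260),g=(256,237),cam=(295,145)))[n].items():
        print(nm); print(P[v-4:v+5:2,u-4:u+5:2].reshape(5,-1).round(3) if 0 else '')
A=F["scene"]["pixels"];B=F["top"]["pixels"]
def crop(I,u,v,h):return cv2.resize(I[v-h:v+h,u-h:u+h],(390,290) if 0 else (390,390),interpolation=cv2.INTER_CUBIC)
cv2.imwrite("pics/cr.png",np.hstack([crop(A,367,265,40),crop(B,296,145,30)])[:,:,::-1])
E
```

```text
scene bench z 0.000287614950445032
[311 150  17  30 384] [0.423 0.026 0.006] [0.466 0.072 0.084] [0.451 0.048 0.05 ]
[370 162  27  31 498] [0.467 0.178 0.006] [0.539 0.249 0.085] [0.508 0.21  0.011]
[219 172  16  24 254] [ 0.436 -0.218  0.006] [ 0.471 -0.183  0.063] [ 0.459 -0.199  0.041]
[456 199  24  29 486] [0.642 0.356 0.006] [0.683 0.409 0.075] [0.671 0.371 0.051]
[ 347  237   37   61 1786] [0.725 0.044 0.006] [0.826 0.136 0.125] [0.781 0.088 0.052]
[139 259  66  22 378] [ 0.655 -0.416  0.006] [ 0.693 -0.268  0.012] [ 0.674 -0.336  0.008]
sl

g

cam

top bench z 0.0005708771040156394
[281 127  33  35 842] [0.724 0.041 0.006] [0.826 0.136 0.127] [0.76  0.084 0.018]
[421 172  52  13 309] [ 0.656 -0.42   0.006] [ 0.691 -0.273  0.015] [ 0.673 -0.339  0.009]
[186 174  21  17 280] [0.639 0.353 0.01 ] [0.682 0.395 0.075] [0.659 0.368 0.068]
[243 225  25  25 482] [0.469 0.175 0.006] [0.538 0.245 0.087] [0.503 0.206 0.011]
[392 249  16  14 169] [ 0.432 -0.218  0.006] [ 0.469 -0.184  0.067] [ 0.451 -0.198  0.045]
[304 251  16  17 191] [0.418 0.024 0.006] [0.463 0.068 0.085] [0.444 0.044 0.056]
sl

g

cam
```

View pics/cr.png

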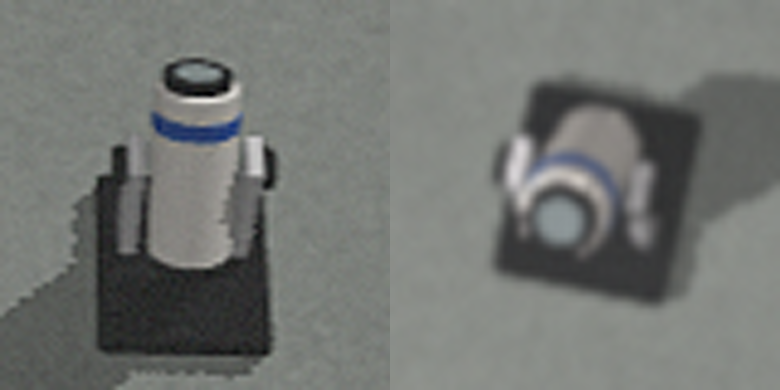

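The crop shows the camera: the lens faces up and towards the robot, with the foot yawed by about 14 degrees. I'll move above the sleeve for a wrist look.

Request:
drive_tool(
  motion=[
    [[0.5, 0.67, 0.15], [0, 0, -0.05], 0],
    [[0.5, 0.67, 0.15], [0, 0, -0.05], 0],
    [[0.5, 0.67, 0.15], [0, 0, -0.05], 0],
    [[0.5, 0.67, 0], [0, 0, -0.05], 0],
    [[0.5, 0.67, 0], [0, 0, -0.05], 0],
    [[0.5, 0.67, 0], [0, 0, -0.05], 0],
    [[0.5, 0.67, 0], [0, 0, -0.05], 0],
  ],
)

```text
clock: 0.98
tcp_pos: [0.382, -0.3441, 0.2581]
eef_rot: [0.992, -0.13, -0.0, -0.0]
ft_force: [0.2, -0.3, -0.2]
width: 0.998
finger_force: 0.0
```

Request:
drive_tool(
  motion=[
    [[0.1, 0.9, 0], [0, 0, 0], 0],
    [[0.1, 0.9, 0], [0, 0, 0], 0],
    [[0.1, 0.9, 0], [0, 0, 0], 0],
    [[0.1, 0.9, 0], [0, 0, 0], 0],
    [[0.1, 0.9, 0], [0, 0, 0], 0],
    [[0.1, 0.9, 0], [0, 0, 0], 0],
    [[0, 0, 0], [0, 0, 0], 0],
    [[0, 0, 0], [0, 0, 0], 0],
  ],
)

```text
clock: 1.98
tcp_pos: [0.4171, -0.0222, 0.2581]
eef_rot: [0.992, -0.129, -0.0, 0.0]
ft_force: [-0.7, 0.0, 1.1]
width: 0.999
finger_force: 0.0
```

Run:
```python
from cell import r, imaging
import cv2,numpy as np
from h import *
f=imaging.grab_frame("wrist"); np.savez("pics/w1.npz",**f)
cv2.imwrite("pics/w1.png",f["pixels"][:,:,::-1]); s=r.state();print(s["joint_pos"],s["tcp_pos"],s["eef_rot"],(-f["R"].T@f["t"]),f["R"])
```

```text
[ 0.35186933  0.06020702 -0.38789383  2.08359642  0.0273448   1.00305572
 -1.88079237] [ 0.41709822 -0.02269779  0.2580752 ] [ 9.91569291e-01 -1.29577078e-01 -2.88317246e-04  1.96725749e-04] [ 0.49058835 -0.04183582  0.40159436] [[-2.56301628e-01 -9.66596589e-01  7.13582521e-04]
 [-9.23386399e-01  2.45062192e-01  2.95469254e-01]
 [-2.85774446e-01  7.50703385e-02 -9.55351983e-01]]
```

View pics/w1.png

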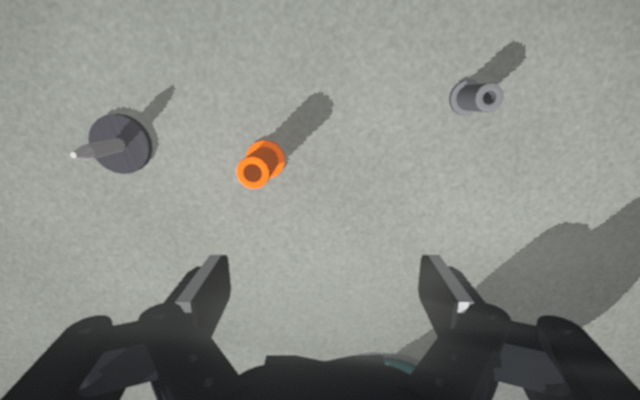

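The wrist view shows the sleeve's plain end centred at (253,173), the pin's nose at (74,155), its foot at (120,143), and the grey sleeve at (488,97).

```bash
cat >> h.py <<'E'
def meas(f,c,rtop,ztop):
    "circle centre in xy of points near c with z close to the top"
    P=cloud(f).reshape(-1,3); Q=P[(np.hypot(P[:,0]-c[0],P[:,1]-c[1])<.035)]
    return Q
def axfit(Q,rad,c,z0):
    return cyl(Q,rad,np.array([c[0],c[1],z0]),np.array([0,0,1.]))
E
python3 - <<'E'
from h import *
import cv2
F={n:dict(np.load(f"pics/{k}.npz")) for n,k in(("scene","scene0"),("top","top0"),("w","w1"))}
for n,f in F.items():
    Q=meas(f,(.443,.046),0,0); up=Q[Q[:,2]>.07]
    S=Q[(Q[:,2]>.012)&(Q[:,2]<.074)]
    T=Q[(Q[:,2]>.078)&(Q[:,2]<.09)]
    p,a,e=axfit(S,.017,(.443,.046),.04)
    print(n,"sleeve",len(S),p.round(4),a.round(3),round(e,4),"top z",np.median(T[:,2]).round(4) if len(T) else 0, "top mid",((T.min(0)+T.max(0))/2).round(4) if len(T) else 0)
    G=meas(f,(.505,.21),0,0); S=G[(G[:,2]>.016)&(G[:,2]<.062)&(np.hypot(G[:,0]-.505,G[:,1]-.21)<.03)]
    if len(S)>5:
        p,a,e=axfit(S,.008,(.505,.21),.04); print("   pin",len(S),p.round(4),a.round(3),round(e,4),"zmax",G[:,2].max().round(4))
    P=cloud(f).reshape(-1,3);B=P[(np.hypot(P[:,0]-.505,P[:,1]-.21)<.05)&(P[:,2]>.007)&(P[:,2]<.013)]
    print("   foot",np.median(B[:,2]).round(4),((B.min(0)+B.max(0))/2).round(4),cv2.minEnclosingCircle(B[:,:2].astype(np.float32)))
print("tri sleeve top",tri(F["scene"],(319,154),F["w"],(253,173)).round(4),"pin tip",tri(F["scene"],(387,163),F["w"],(74,155)).round(4))
# camera barrel
for n in("scene","top"):
    f=F[n];P=cloud(f);I=f["pixels"].astype(int)
    blue=(I[...,2]-I[...,0]>40)&(abs(P[...,0]-.77)<.06)&(abs(P[...,1]-.09)<.06)&(P[...,2]>.06)
    Q=P[blue];print(n,"blue",len(Q),Q.mean(0).round(4))
E
```

```text
scene sleeve 216 [0.4389 0.0498 0.04  ] [ 0.023 -0.013  1.   ] 0.0009 top z 0.0804 top mid [0.4404 0.0491 0.0809]
   pin 73 [0.502  0.2134 0.04  ] [0.017 0.025 1.   ] 0.0006 zmax 0.0845
   foot 0.0104 [0.5026 0.2133 0.01  ] ((0.5027629733085632, 0.21198484301567078), 0.03757784515619278)
top sleeve 38 [0.4445 0.0477 0.04  ] [0.129 0.065 0.99 ] 0.0024 top z 0.0808 top mid [0.4404 0.046  0.0817]
   pin 20 [0.5027 0.2101 0.04  ] [0.017 0.009 1.   ] 0.0003 zmax 0.087
   foot 0.0105 [0.5033 0.2096 0.01  ] ((0.5027081966400146, 0.20961037278175354), 0.03585843741893768)
w sleeve 596 [0.4392 0.0456 0.04  ] [-0.001 -0.033  0.999] 0.0017 top z 0.0806 top mid [0.4394 0.0463 0.0803]
   pin 393 [0.5019 0.2105 0.04  ] [-0.004  0.002  1.   ] 0.0003 zmax 0.0855
   foot 0.0108 [0.5018 0.2089 0.01  ] ((0.5017724633216858, 0.2098235785961151), 0.03655441105365753)
tri sleeve top [0.4379 0.0482 0.0793] pin tip [0.5013 0.2143 0.0797]
scene blue 57 [0.7639 0.0926 0.1075]
top blue 0 [nan nan nan]<stdin>:20: RuntimeWarning: Mean of empty slice.
  ret = um.true_divide(
```

Request:
drive_tool(
  motion=[
    [[0.19, 0.575, 0], [0, 0, 0], 0],
    [[0.19, 0.575, 0], [0, 0, 0], 0],
    [[0, 0, -0.7], [0, 0, 0], 0],
    [[0, 0, -0.7], [0, 0, 0], 0],
    [[0, 0, -0.7], [0, 0, 0], 0],
    [[0, 0, -0.7], [0, 0, 0], 0],
    [[0, 0, -0.5], [0, 0, 0], 0],
    [[0, 0, -0.36], [0, 0, 0], 0],
    [[0, 0, 0], [0, 0, 0], 0],
    [[0, 0, 0], [0, 0, 0], 0.2],
  ],
  newtons=30,
)

```text
clock: 3.28
tcp_pos: [0.4407, 0.0467, 0.0392]
eef_rot: [0.992, -0.129, 0.0, 0.0]
ft_force: [0.7, -0.2, -0.5]
width: 0.818
finger_force: 0.0
```

Request:
drive_tool(
  motion=[
    [[0, 0, 0], [0, 0, 0], 0.3],
    [[0, 0, 0], [0, 0, 0], 0.4],
    [[0, 0, 0], [0, 0, 0], 0.5],
    [[0, 0, 0], [0, 0, 0], 0.6],
    [[0, 0, 0], [0, 0, 0], 0.8],
    [[0, 0, 0], [0, 0, 0], 1],
    [[0, 0, 0], [0, 0, 0], 1],
    [[0, 0, 0], [0, 0, 0], 1],
  ],
  newtons=30,
)

```text
clock: 4.28
tcp_pos: [0.4403, 0.0474, 0.0389]
eef_rot: [0.992, -0.129, 0.0, 0.0]
ft_force: [-0.2, -0.3, 5.4]
width: 0.379
finger_force: 30.5
```

Request:
drive_tool(
  motion=[
    [[0, 0, 0.5], [0, 0, 0], 1],
    [[0, 0, 0.8], [0, 0, 0], 1],
    [[0, 0, 0.8], [0, 0, 0], 1],
    [[0.25, 0.65, 0], [0, 0, 0], 1],
    [[0.25, 0.65, 0], [0, 0, 0], 1],
    [[0.25, 0.65, 0], [0, 0, 0], 1],
    [[0.28, 0.76, 0], [0, 0, 0], 1],
    [[0, 0, 0], [0, 0, 0], 1],
    [[0, 0, 0], [0, 0, 0], 1],
    [[0, 0, 0], [0, 0, 0], 1],
  ],
)

```text
clock: 5.52
tcp_pos: [0.5017, 0.2085, 0.1644]
eef_rot: [0.992, -0.13, -0.0, 0.001]
ft_force: [0.3, -0.1, -0.7]
width: 0.375
finger_force: 30.2
```

Run:
```python
from cell import r, imaging
import cv2
from h import *
s=r.state(); print(s["tcp_pos"],s["width"])
F={}
for n in("wrist","scene","top"):
    f=F[n]=imaging.grab_frame(n); np.savez(f"pics/{n}2.npz",**f)
    I=f["pixels"].astype(int); P=cloud(f); o=(I[...,0]>150)&(I[...,2]<90)&(I[...,0]-I[...,1]>70)&(np.hypot(P[...,0]-.502,P[...,1]-.21)<.05)
    Q=P[o]; print(n,len(Q),Q.min(0).round(4),Q.max(0).round(4))
    T=Q[Q[:,2]>Q[:,2].max()-.004];print("  top",T.mean(0).round(4),((T.min(0)+T.max(0))/2).round(4))
    S=Q[(Q[:,2]<Q[:,2].max()-.006)&(Q[:,2]>Q[:,2].max()-.065)]
    if len(S)>20:
        p,a,e=axfit(S,.017,(.502,.21),.165); print("  tube",len(S),p.round(4),a.round(3),round(e,4))
A=F["wrist"]["pixels"][:, :];B=F["scene"]["pixels"][100:220,310:470]
cv2.imwrite("pics/v2.png",np.vstack([cv2.resize(A,(480,300)),cv2.resize(B,(480,300),interpolation=cv2.INTER_CUBIC)[:300]])[:,:,::-1])
```

```text
[0.50169697 0.20847117 0.1643779 ] 0.37517022858605753
wrist 10756 [0.4844 0.1849 0.13  ] [0.5244 0.231  0.2083]
  top [0.5021 0.208  0.2061] [0.5011 0.2085 0.2063]
  tube 4795 [0.5005 0.2083 0.165 ] [0.039 0.011 0.999] 0.001
scene 65 [0.4838 0.1896 0.1321] [0.5248 0.2316 0.2216]
  top [0.5101 0.1918 0.2216] [0.5101 0.1918 0.2216]
  tube 27 [0.3843 0.26   0.165 ] [ 0.896 -0.389  0.213] 0.0011
top 23 [0.5082 0.1867 0.1317] [0.5236 0.2075 0.1392]
  top [0.5162 0.1968 0.1367] [0.5172 0.1971 0.1373]
```

View pics/v2.png

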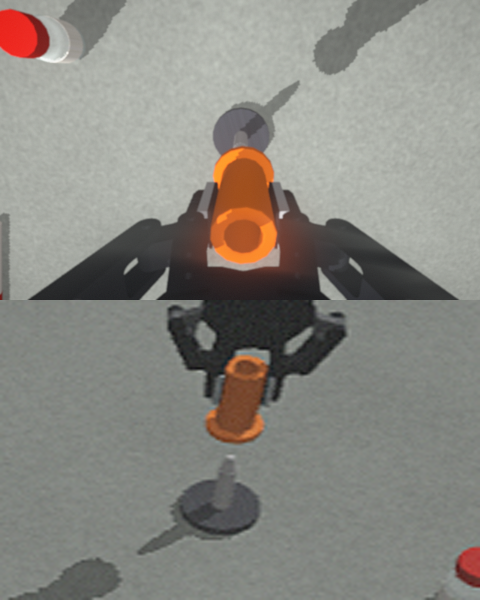

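The pictures show the sleeve upright in the gripper, its top at about (243,235) in the wrist half and its flange just over the pin in both views. I'll refine the lateral offset.

Run:
```python
from h import *
import cv2
for n in("wrist","top","scene"):
    f=dict(np.load(f"pics/{n}2.npz"));P=cloud(f).reshape(-1,3);d=np.hypot(P[:,0]-.502,P[:,1]-.21)
    B=P[(d<.05)&(P[:,2]>.007)&(P[:,2]<.013)]; S=P[(d<.02)&(P[:,2]>.016)&(P[:,2]<.062)]
    print(n,"foot",len(B),cv2.minEnclosingCircle(B[:,:2].astype(np.float32)))
    # robust circle fit on outer rim
    hull=cv2.convexHull(B[:,:2].astype(np.float32))[:,0]
    s=least_squares(lambda x:np.hypot(*(hull-x).T)-.036,[.502,.21],loss="soft_l1",f_scale=.001);print("  rim",s.x.round(4))
    if len(S)>5:
        g=least_squares(lambda x:np.hypot(S[:,0]-x[0],S[:,1]-x[1])-.008,[.502,.21],loss="soft_l1",f_scale=.001);print("  pin",len(S),g.x.round(4))
    fl=P[(d<.04)&(P[:,2]>.126)&(P[:,2]<.136)];hull=cv2.convexHull(fl[:,:2].astype(np.float32))[:,0]
    s=least_squares(lambda x:np.hypot(*(hull-x).T)-.024,[.502,.21],loss="soft_l1",f_scale=.001);print("  flange",len(fl),s.x.round(4))
    I=f["pixels"].reshape(-1,3).astype(int);o=(I[:,0]-I[:,1]>60)&(d<.04)
    for z0 in(.14,.16,.18,.2):
        T=P[o&(abs(P[:,2]-z0)<.005)]
        if len(T)<30: continue
        g=least_squares(lambda x:np.hypot(T[:,0]-x[0],T[:,1]-x[1])-.017,[.502,.21],loss="soft_l1",f_scale=.001);print("  tube",z0,len(T),g.x.round(4))
```

```text
wrist foot 3118 ((0.501919150352478, 0.21060141921043396), 0.03595166653394699)
  rim [0.5017 0.2106]
  pin 238 [0.5017 0.2106]
  flange 1657 [0.5005 0.208 ]
  tube 0.14 474 [0.5005 0.2078]
  tube 0.16 465 [0.5002 0.2082]
  tube 0.18 866 [0.5007 0.2081]
  tube 0.2 2019 [0.5017 0.208 ]
top foot 157 ((0.5073720216751099, 0.21153011918067932), 0.0395616739988327)
  rim [0.5032 0.2102]
  flange 28 [0.4995 0.2076]
scene foot 340 ((0.5030820369720459, 0.21312589943408966), 0.03671179339289665)
  rim [0.5033 0.2134]
  pin 71 [0.502  0.2134]
  flange 105 [0.5021 0.2103]
```

Request:
drive_tool(
  motion=[
    [[0.017, 0.043, 0], [0, 0, 0], 1],
    [[0, 0, -0.3], [0, 0, 0], 1],
    [[0, 0, -0.3], [0, 0, 0], 1],
    [[0, 0, -0.3], [0, 0, 0], 1],
    [[0, 0, -0.15], [0, 0, 0], 1],
    [[0, 0, -0.1], [0, 0, 0], 1],
    [[0, 0, -0.1], [0, 0, 0], 1],
    [[0, 0, 0], [0, 0, 0], 1],
  ],
)

```text
clock: 6.68
tcp_pos: [0.5029, 0.2126, 0.0895]
eef_rot: [0.992, -0.129, -0.0, 0.0]
ft_force: [-0.7, 0.2, -0.5]
width: 0.377
finger_force: 30.2
```

Request:
drive_tool(
  motion=[
    [[0, 0, -0.15], [0, 0, 0], 1],
    [[0, 0, -0.15], [0, 0, 0], 1],
    [[0, 0, -0.15], [0, 0, 0], 1],
    [[0, 0, -0.1], [0, 0, 0], 1],
    [[0, 0, 0], [0, 0, 0], 1],
  ],
)

```text
clock: 7.3
tcp_pos: [0.5026, 0.2125, 0.056]
eef_rot: [0.992, -0.129, -0.001, 0.0]
ft_force: [-0.7, -0.3, -0.6]
width: 0.376
finger_force: 30.2
```

Request:
drive_tool(
  motion=[
    [[0, 0, -0.07], [0, 0, 0], 1],
    [[0, 0, -0.05], [0, 0, 0], 1],
    [[0, 0, 0], [0, 0, 0], 1],
    [[0, 0, 0], [0, 0, 0], 0.4],
    [[0, 0, 0], [0, 0, 0], 0.3],
    [[0, 0, 0], [0, 0, 0], 0.3],
    [[0, 0, 0], [0, 0, 0], 0.3],
    [[0, 0, 0], [0, 0, 0], 0.3],
    [[0, 0, 0], [0, 0, 0], 0.3],
    [[0, 0, 0], [0, 0, 0], 0.3],
  ],
)

```text
clock: 8.55
tcp_pos: [0.5029, 0.2126, 0.0495]
eef_rot: [0.992, -0.129, -0.0, 0.0]
ft_force: [-0.7, -0.4, -0.0]
width: 0.698
finger_force: 0.0
```

Run:
```python
from cell import r, imaging
import cv2
from h import *
s=r.state(); print(s["tcp_pos"],s["width"],s["finger_force"])
out=[]
for n in("wrist","scene"):
    f=imaging.grab_frame(n); np.savez(f"pics/{n}3.npz",**f)
    P=cloud(f);d=np.hypot(P[...,0]-.502,P[...,1]-.211);I=f["pixels"].astype(int);o=(I[...,0]-I[...,1]>60)&(d<.04)
    Q=P[o];print(n,len(Q),np.percentile(Q[:,2],[1,50,99]).round(4))
    T=Q[abs(Q[:,2]-.09)<.0025];print("top",T.mean(0).round(4))
    S=Q[(Q[:,2]>.025)&(Q[:,2]<.08)];p,a,e=axfit(S,.017,(.502,.211),.05);print("tube",p.round(4),a.round(3))
    out.append(f["pixels"])
cv2.imwrite("pics/v3.png",np.vstack([cv2.resize(out[0],(480,300)),cv2.resize(out[1][100:220,310:470],(480,300),interpolation=cv2.INTER_CUBIC)])[:,:,::-1])
```

```text
[0.50293606 0.21256321 0.04948572] 0.698312321648972 0.0
wrist 10894 [0.0156 0.08   0.0918]
top [0.5032 0.2119 0.0905]
tube [0.5014 0.2122 0.05  ] [ 0.015 -0.008  1.   ]
scene 124 [0.0138 0.0234 0.0927]
top [0.5012 0.2131 0.0906]
tube [0.5132 0.2021 0.05  ] [ 0.488 -0.513  0.706]
```

View pics/v3.png

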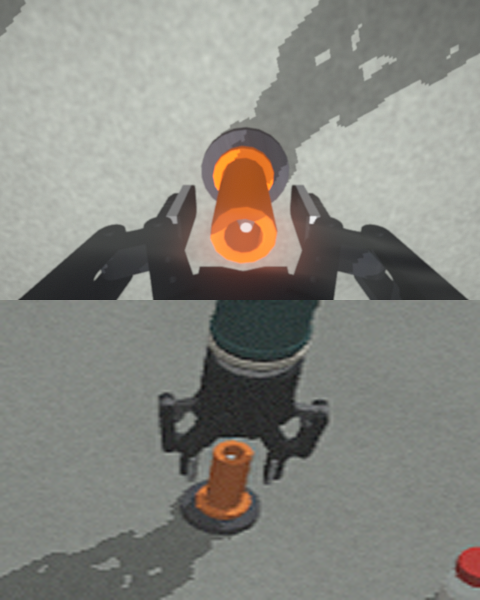

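The sleeve is home: its top is at 0.0905 m, the bright pin nose shows in the bore at (246,228), the flange sits on the foot, and the fingers are clear. I'll regrip and lift.

Request:
drive_tool(
  motion=[
    [[0, 0, 0], [0, 0, 0], 0.5],
    [[0, 0, 0], [0, 0, 0], 0.7],
    [[0, 0, 0], [0, 0, 0], 1],
    [[0, 0, 0], [0, 0, 0], 1],
    [[0, 0, 0], [0, 0, 0], 1],
    [[0, 0, 0], [0, 0, 0], 1],
    [[0, 0, 0.15], [0, 0, 0], 1],
    [[0, 0, 0.3], [0, 0, 0], 1],
    [[0, 0, 0.5], [0, 0, 0], 1],
    [[0, 0, 0.7], [0, 0, 0], 1],
  ],
  newtons=40,
)

```text
clock: 9.9
tcp_pos: [0.5023, 0.2124, 0.1498]
eef_rot: [0.992, -0.129, -0.001, 0.0]
ft_force: [0.1, 0.4, -0.9]
width: 0.374
finger_force: 39.7
```

Request:
drive_tool(
  motion=[
    [[0, 0, 0.8], [0, 0, 0], 1],
    [[0, 0, 0.8], [0, 0, 0], 1],
    [[0, 0, 0.8], [0, 0, 0], 1],
    [[0.5, -0.4, 0], [0, 0, 0], 1],
    [[0.5, -0.4, 0], [0, 0, 0], 1],
    [[0.5, -0.4, 0], [0, 0, 0], 1],
    [[0.5, -0.4, 0], [0, 0, 0], 1],
    [[0.5, -0.4, 0], [0, 0, 0], 1],
    [[0, 0, 0], [0, 0, 0], 1],
    [[0, 0, 0], [0, 0, 0], 1],
  ],
)

```text
clock: 11.15
tcp_pos: [0.6523, 0.0934, 0.2932]
eef_rot: [0.992, -0.128, -0.0, -0.0]
ft_force: [0.2, 1.0, -0.3]
width: 0.372
finger_force: 39.7
```

Run:
```python
from cell import r, imaging
import cv2
from h import *
s=r.state(); print(s["joint_pos"].round(3),s["tcp_pos"],s["eef_rot"])
f=imaging.grab_frame("wrist"); np.savez("pics/w4.npz",**f)
cv2.imwrite("pics/w4.png",f["pixels"][:,:,::-1]); print(f["K"][0,0],-f["R"].T@f["t"])
```

```text
[ 0.116  0.478 -0.44   1.488  0.209  1.223 -2.181] [0.65225921 0.09338434 0.2931688 ] [ 9.91723254e-01 -1.28392964e-01 -1.62027319e-04 -4.56104269e-04]
323.87440241734936 [0.72572862 0.0735631  0.43669612]
```

View pics/w4.png

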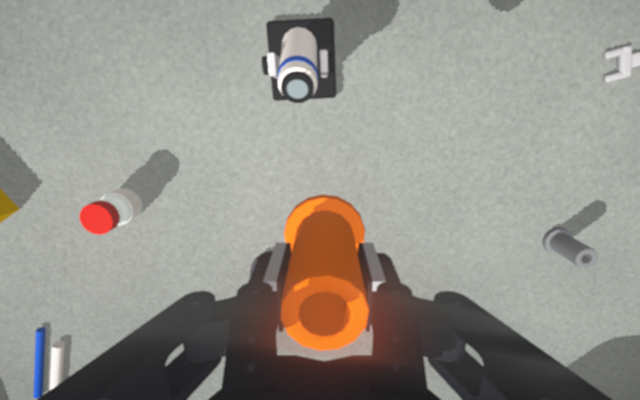

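The wrist view shows the sleeve held with its plain end at (325,313) and the camera ahead, with the lens disc at (297,88) and the blue band at (299,63). I'll fit the barrel.

```bash
cat > lens.py <<'E'
from h import *
import cv2
def fit(f,name):
    P=cloud(f);I=f["pixels"].astype(int);K,R,t=f["K"],f["R"],f["t"]
    m=(abs(P[...,0]-.77)<.08)&(abs(P[...,1]-.09)<.07)
    foot=P[m&(P[...,2]>.008)&(P[...,2]<.019)]
    rect=cv2.minAreaRect((foot[:,:2]*1000).astype(np.float32))
    print(name,"foot rect mm",rect)
    Q=P[m&(P[...,2]>.03)]
    # model: tilt axis point (x,y,.078), azimuth of lean, tilt; residual of barrel surface (side + faces), robust
    def un(x): c,s=np.cos(x[2]),np.sin(x[2]);return np.array([x[0],x[1],.078]),np.array([np.sin(x[3])*c,np.sin(x[3])*s,np.cos(x[3])])
    def res(x):
        p,a=un(x);v=Q-p;h=v@a;rr=np.linalg.norm(v-np.outer(h,a),axis=1)
        d1=rr-.019;d2=h-.045;return np.where((d1<0)|(d2>0),np.where(d1>0,np.hypot(np.maximum(d1,0),np.maximum(d2,0)),np.where(abs(d1)<abs(d2),d1,d2)),d1)
    best=min((least_squares(res,[.777,.088,np.pi+y,th],loss="soft_l1",f_scale=.0015) for y in(-.3,0,.2) for th in(.55,.66,.8)),key=lambda s:s.cost)
    p,a=un(best.x);r=abs(res(best.x));print("  n",len(Q),"axis pt",p.round(4),"az",np.degrees(best.x[2]).round(1),"tilt",np.degrees(best.x[3]).round(1),"dir",a.round(3),"lens",(p+.045*a).round(4),"med res",np.median(r).round(4),(r<.003).mean().round(2))
    return p,a
if __name__=="__main__":
    for n in("w4","scene0","top0"):fit(dict(np.load(f"pics/{n}.npz")),n)
    g=lambda n:dict(np.load(f"pics/{n}.npz"))
    print("tri lens",tri(g("scene0"),(367-40+198*80/390,265-40+74*80/390),g("w4"),(297,88)))
    f=g("w4");P=cloud(f);print("lens depth pt",np.nanmedian(P[85:92,293:302].reshape(-1,3),0))
    q=P[82:95,291:304].reshape(-1,3);q=q[~np.isnan(q[:,0])];U=np.linalg.svd(q-q.mean(0))[2][2];print("face normal",U*np.sign(U[2]))
    # sleeve in hand
    I=f["pixels"].astype(int);o=(I[...,0]-I[...,1]>60)&(np.hypot(P[...,0]-.652,P[...,1]-.093)<.04);Q=P[o]
    S=Q[(Q[:,2]>.27)&(Q[:,2]<.325)];p,a,e=axfit(S,.017,(.652,.093),.293);print("sleeve",np.percentile(Q[:,2],[1,99]),p,a,e)
E
python3 lens.py
```

```text
w4 foot rect mm ((774.8670043945312, 88.35633850097656), (80.09163665771484, 90.10785675048828), 77.931640625)
  n 3204 axis pt [0.765  0.0907 0.078 ] az 167.7 tilt 34.7 dir [-0.556  0.121  0.822] lens [0.74   0.0961 0.115 ] med res 0.0007 0.78
scene0 foot rect mm ((777.5209350585938, 91.52259826660156), (79.73372650146484, 90.36614227294922), 77.29120635986328)
  n 950 axis pt [0.7652 0.0938 0.078 ] az 167.9 tilt 34.1 dir [-0.548  0.117  0.828] lens [0.7406 0.0991 0.1153] med res 0.0013 0.72
top0 foot rect mm ((777.6947021484375, 107.33164978027344), (126.88993072509766, 104.8110580444336), 69.7313461303711)
  n 383 axis pt [0.7661 0.0902 0.078 ] az 167.3 tilt 34.8 dir [-0.557  0.125  0.821] lens [0.741  0.0958 0.115 ] med res 0.0014 0.71
tri lens [0.74095176 0.09748671 0.11498636]
lens depth pt [0.74052169 0.09608078 0.11694819]
face normal [-0.55517324  0.13623749  0.82050108]
sleeve [0.26089469 0.33534476] [0.65088518 0.09314081 0.293     ] [ 0.02659666 -0.00850899  0.99961003] 0.0006234756644970287
```

Request:
drive_tool(
  motion=[
    [[0, 0.075, -0.155], [-0.0173, -0.0787, 0], 1],
    [[0, 0.075, -0.155], [-0.0173, -0.0787, 0], 1],
    [[0, 0.075, -0.155], [-0.0173, -0.0787, 0], 1],
    [[0, 0.075, -0.155], [-0.0173, -0.0787, 0], 1],
    [[0, 0.075, -0.155], [-0.0173, -0.0787, 0], 1],
    [[0, 0, 0], [0, 0, 0], 1],
    [[0, 0, 0], [0, 0, 0], 1],
  ],
)

```text
clock: 12.08
tcp_pos: [0.6536, 0.1159, 0.2476]
eef_rot: [0.947, -0.123, 0.297, 0.025]
ft_force: [0.7, -0.1, -0.5]
width: 0.379
finger_force: 39.8
```

```bash
cat > rel.py <<'E'
from cell import r, imaging
import cv2,sys
from h import *
from scipy.spatial.transform import Rotation as Ro
L=np.array([.7405,.0965,.115]);a=np.array([-.556,.122,.823]);a/=np.linalg.norm(a)
s=r.state();T=s["tcp_pos"];z=-Ro.from_quat(s["eef_rot"]).as_matrix()[:,2]
print(s["joint_pos"].round(3),T.round(4),"tool-z",z.round(3),"ang",np.degrees(np.arccos(z@a)).round(2))
d=T-L;print("TCP along",(d@a).round(4),"off",(d-(d@a)*a).round(4))
f=imaging.grab_frame("wrist");np.savez(f"pics/{sys.argv[1]}.npz",**f);cv2.imwrite(f"pics/{sys.argv[1]}.png",f["pixels"][:,:,::-1])
P=cloud(f);I=f["pixels"].astype(int);v=P-T;h=v@z;rr=np.linalg.norm(v-h[...,None]*z,axis=-1)
o=(I[...,0]-I[...,1]>60)&(rr<.035)&(abs(h)<.07);print("sleeve along tool axis",np.percentile(h[o],[1,99]).round(4))
S=P[o&(h>-.025)&(h<.033)];p,b,e=cyl(S,.017,T,z)
p=p+b*((T-p)@b);o=p-.039*b-L
print("sleeve axis",b.round(3),"ang",np.degrees(np.arccos(b@a)).round(2),"origin along",(o@a).round(4),"off",(o-(o@a)*a).round(4),"fit",e.round(4))
E
python3 rel.py w5
```

```text
[-0.211  0.283 -0.194  1.984  0.853  0.513 -2.894] [0.6536 0.1159 0.2476] tool-z [-0.555  0.121  0.823] ang 0.06
TCP along 0.1597 off [ 0.0018 -0.0001  0.0012]
sleeve along tool axis [-0.0333  0.0417]
sleeve axis [-0.533  0.115  0.838] ang 1.62 origin along 0.1207 off [ 0.0001 -0.0002  0.0001] fit 0.0007
```

Joint 7 is near its limit (-2.894), so I'll turn the round sleeve about its own axis to relieve it.

Request:
drive_tool(
  motion=[
    [[0, 0, 0], [-0.022, 0.005, 0.032], 1],
    [[0, 0, 0], [-0.043, 0.0095, 0.064], 1],
    [[0, 0, 0], [-0.043, 0.0095, 0.064], 1],
    [[0, 0, 0], [-0.043, 0.0095, 0.064], 1],
    [[0, 0, 0], [0, 0, 0], 1],
  ],
)

```text
clock: 12.75
tcp_pos: [0.6542, 0.1137, 0.2469]
eef_rot: [0.952, 0.069, 0.285, 0.085]
ft_force: [0.5, -0.9, 0.0]
width: 0.38
finger_force: 39.8
```

```bash
python3 rel.py w6; python3 -c "
from lens import *
fit(dict(np.load('pics/w5.npz')),'w5');fit(dict(np.load('pics/w6.npz')),'w6')"
```

```text
[-0.153  0.29  -0.257  1.98   0.883  0.527 -2.509] [0.6542 0.1137 0.2469] tool-z [-0.555  0.123  0.823] ang 0.07
TCP along 0.1585 off [ 0.0018 -0.0021  0.0015]
sleeve along tool axis [-0.0333  0.0417]
sleeve axis [-0.531  0.128  0.838] ang 1.69 origin along 0.1196 off [-0.     -0.0036  0.0005] fit 0.0007
w5 foot rect mm ((777.7783813476562, 87.44074249267578), (79.40156555175781, 81.922607421875), 78.13861846923828)
  n 2260 axis pt [0.7628 0.0898 0.078 ] az 161.1 tilt 30.8 dir [-0.484  0.165  0.859] lens [0.741  0.0972 0.1167] med res 0.0019 0.58
w6 foot rect mm ((774.53955078125, 88.39166259765625), (79.91351318359375, 89.8112564086914), 77.85951232910156)
  n 2212 axis pt [0.7577 0.0926 0.078 ] az 157.3 tilt 19.8 dir [-0.312  0.13   0.941] lens [0.7437 0.0984 0.1203] med res 0.004 0.39
```

Request:
drive_tool(
  motion=[
    [[0.184, -0.027, -0.272], [0, 0, 0], 1],
    [[0.184, -0.027, -0.272], [0, 0, 0], 1],
    [[0.184, -0.027, -0.272], [0, 0, 0], 1],
    [[0, 0, 0], [0, 0, 0], 1],
    [[0, 0, 0], [0, 0, 0], 1],
    [[0, 0, 0], [0, 0, 0], 1],
    [[0, 0, 0], [0, 0, 0], 1],
  ],
)

```text
clock: 13.68
tcp_pos: [0.6861, 0.1104, 0.1979]
eef_rot: [0.952, 0.071, 0.285, 0.085]
ft_force: [1.4, -0.2, -0.3]
width: 0.376
finger_force: 39.8
```

```bash
python3 rel.py w7
python3 - <<'E'
from cell import imaging
import cv2,numpy as np
a=imaging.grab_frame("scene")["pixels"][150:310,260:474];b=imaging.grab_frame("wrist")["pixels"]
cv2.imwrite("pics/v7.png",np.hstack([cv2.resize(a,(400,300),interpolation=cv2.INTER_CUBIC),cv2.resize(b,(400,300))])[:,:,::-1])
E
```

```text
[-0.188  0.399 -0.192  1.954  1.006  0.456 -2.616] [0.6861 0.1104 0.1979] tool-z [-0.556  0.122  0.823] ang 0.02
TCP along 0.1001 off [0.0012 0.0017 0.0006]
sleeve along tool axis [-0.0333  0.0416]
sleeve axis [-0.532  0.127  0.837] ang 1.65 origin along 0.0611 off [-0.0006  0.0003 -0.0004] fit 0.0007
```

View pics/v7.png

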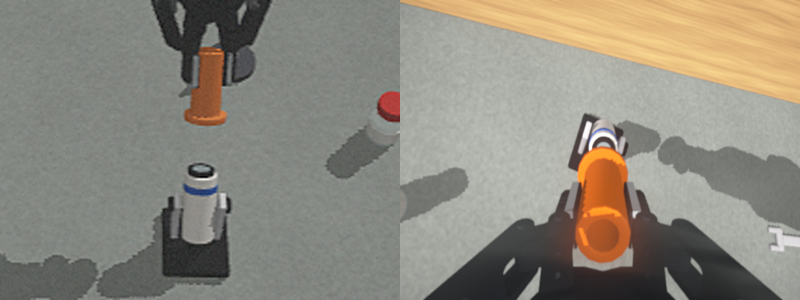

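The picture shows the sleeve held in line with the lens: flange at (206,118), lens at (201,170), clear of everything. The measured origin is 61 mm along the lens axis and under 1 mm off it, with the bore under 2 degrees from it. I'm handing in.

```bash
python3 -c "
from cell import r
print(r.finish_job())"
```

```text
the job is handed in; nothing more can be done
None
```

The job is handed in (no verdict came back): the sleeve was fitted home on the pin, released and drawn off, and is held about 61 mm in front of the lens, with its bore within 2° of the lens axis.

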